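# Switch the creasing machine on with its flat key

## Task

Swing the keyhole cover on the white key-switch console right aside, until it stops. Take the key with the wide flat handle out of the wooden key stand, push it fully home in the key cylinder, then turn it clockwise (seen from above) to its stop and leave it there, let go of. Leave the other two keys, the glue jar and the stapler where they are.

Things in the scene. Friction and masses are not known exactly. Their poses are not given: they have to be found in the camera images.
- console: Fixed white box, 170 (x) by 190 (y) by 60 mm high; origin: centre of its underside. On top, in its frame: key cylinder at x 0, y -35 mm; cover's pivot post (18 mm thick, to 106 mm above the bench) at x 0, y +30; a 16 mm steel shaft along y at x +65, held by bearing blocks 34 by 24 mm at y -75 and +75, tops 111 mm above the bench.
- cover_pivot (a point): Point on the cover's vertical pivot axis, 128 mm above the bench (the level at which the cover's knob is gripped). Fixed to the console.
- cover_knob (a point): On the axis of the cover's upright black knob (18 mm across, 32 tall), 9 mm below its top and 23 mm above the cover plate, 65 mm from the pivot. The cover: a 5 mm aluminium plate with a 50 mm round end just over the key cylinder, its top 105 mm above the bench.
- cover (a joint): Swing of the cover about its pivot, clockwise from above: 0 = over the key cylinder (knob on the cylinder's axis), 1.9 rad = fully aside, at its stop. The knob goes first towards the console's -x side, then round. Friction about 1.2 N at the knob; it stays where it is left. Starts at 0 to 0.2.
- lock_mouth (a point): Centre of the top face of the key cylinder, an upright aluminium barrel 44 mm across and 37 mm tall, this face 97 mm above the bench. A straight slot 18 by 10 mm, 31 mm deep or a little more, opens in it: long side along this point's x axis, short side along y; z up. It turns with the cylinder.
- lock (a joint): Turn of the key cylinder, clockwise from above: 0 = slot along the console's x axis, 1.5 rad = at its stop (on). Starts at 0 to 0.5. Friction about 0.08 N m; it stays where left. The key has about 0.12 rad of play in the slot, so turn the key a little beyond, until the cylinder is felt or seen at its stop.
- flat_key_mid (a point): Half-way up the wanted key, 76 mm tall, 0.12 kg, standing shank down (z up) in any of the three holes, turned any way. Flat shank 16 (x) by 8 (y) by 30 mm, tapered tip 38 mm below this point; collar 30 mm across, 6 thick, underside 8 below; flat black handle 56 (x) by 12 (y) by 40 mm, middle 18 above. A half turn about z makes no difference. Home: collar rests on the cylinder's face.
- round_key_mid (a point): Half-way up another key, 76 mm tall: black round handle 34 mm across and 40 mm tall, same collar, round shank. Stands in the stand; leave it.
- square_key_mid (a point): Half-way up another key, 76 mm tall: black square handle 24 by 24 by 40 mm, same collar, square shank. Stands in the stand; leave it.
- stand: Fixed wooden key stand, 60 (x) by 210 (y) by 40 mm high. Origin: centre of its underside. Three round upright holes 20 mm across and 34 mm deep at y -70, 0 and +70 mm; a key's shank hangs loose in its hole with the collar on the stand's top. Console and stand may be on either side of the robot.
- glue_jar: Loose upright jar, 60 mm across, 100 mm tall. Origin: centre of its underside. Leave it.
- stapler: Loose desk stapler, 150 (x) by 34 by 57 mm high. Origin: centre of its underside. Leave it.
Mind the look-alikes: they are no part of the job. What is shaped like the part that bears flat_key_mid but turquoise is not meant.

How it is judged:
On the way, in this order (a step that is already met when the one before it is completed fails the run):
1. the keyhole cover is swung aside (value of joint cover above 1.65 rad), for 0.2 s.
2. the flat key is fully home in the cylinder, not yet turned to the stop (z of flat_key_mid in the frame of lock_mouth below 0.012 m and horizontal distance between flat_key_mid and lock_mouth below 0.006 m and angle between flat_key_mid's own z axis and vertical below 0.12 rad and value of joint lock below 1.1 rad), for 0.1 s.
3. the cylinder is turned to its stop with the key home (z of flat_key_mid in the frame of lock_mouth below 0.012 m and horizontal distance between flat_key_mid and lock_mouth below 0.006 m and angle between flat_key_mid's own z axis and vertical below 0.12 rad and value of joint lock above 1.32 rad), for 0.1 s.
At the end, for the whole second after the job is handed in: The flat key is let go of, at rest, fully home (collar within 4 mm of the face, 6 mm of the axis, upright within 7 deg); cylinder within 0.18 rad of its stop (above 1.32); cover still aside (above 1.6); other keys, jar and stapler within 20 mm of their starts (all of step 3 and value of joint cover above 1.6 rad and linear speed of flat_key below 0.02 m/s and distance of each of round_key_mid, square_key_mid, glue_jar, stapler from where it was at the start of the episode below 0.02 m); the robot touches nothing.
It fails at once if another key, the glue jar or the stapler is moved by more than 30 mm or tipped (distance of any of round_key_mid, square_key_mid, glue_jar, stapler from where it was at the start of the episode above 0.03 m or angle between any of round_key_mid, square_key_mid, glue_jar, stapler's own z axis and vertical above 0.5 rad).
It also fails if it takes over 58 s, if anything falls off the work surface, if the arm or the gripper's body presses on something with over 40 N, if the wrist force passes 120 N, or if a joint passes its speed limit or range.

## Robot

A 6-joint arm with a two-finger parallel gripper is mounted at the origin on the work surface. World frame = base frame: x ahead of the robot, y to its left, z up, the work surface at z = 0. Lengths are in m, angles in rad, forces in N, time in s.
With the tool pointing down it reaches from about 0.225 to 0.875 m from the base axis. Payload 3.4 kg.
Tool frame: the origin (TCP) lies between the finger pads; the fingertips stand 8 mm ahead of it and the grasp point (between the pads) lies 11 mm behind it; z points along the fingers, y is the line along which they close (so a half turn about z gives the same grasp; the last joint's range is limited). The gripper opens to 85 mm and grips with 20 to 120 N. Pads are 22 mm wide; open, the fingers measure 114 mm over their backs; the gripper's body (76 mm by 85 mm) begins 54 mm behind the grasp point. The pads swing forward as they close: fully open they stand 13 mm farther back than shut.
Start: joints at [1.089, 0.276, 1.505, -0, 1.361, -0.121], TCP at [0.203, 0.538, 0.209] pointing down, gripper open.
Joint ranges: [-2.89, 2.89], [-0.75, 2.08], [0.22, 2.7], [-1.18, 4.32], [0.11, 2.71], [-2.7, 2.7]. Speed limits (rad/s): [2.57, 2.57, 3.14, 3.14, 3.14, 3.14].

## Interface

Orientations are given as a unit quaternion [w, x, y, z].
In Python, from rig import manip gives the robot as it stands.
- The arm moves only by the tool move_arm, never from a script. Its argument "deltas" is a list that holds one entry, the list of rows, each a list of 5 numbers: the shift along the tool's x, y, z normalised to -1 to 1, where 1 is 80 cm, then the turn about the tool's z normalised to -1 to 1, where 1 is 120 degrees, then the closure, from -1 (fully open) to 1 (shut). In form: [[[tx, ty, tz, twist, grip], ...]]. A call has 1 to 12 rows; each row is the pose to reach, as a shift and turn from the pose commanded when the call began, along the tool's axes at that moment; what a row does not reach only later rows make up. A row lasts 1/10 s, in which the tool goes at most 50 mm and 8.59 degrees, less where a joint would pass 70% of its speed; a pose out of reach is approached as far as the arm can. A call with a number of a shift or a turn outside -1 to 1 is refused whole. A call with a gripper value outside its range is refused whole. The fingers move at their own pace and stop on an object; "squeeze" is the grip in N (left out, the last holds). Time passes only in rows, so rows that repeat a pose let the fingers close. It gives the time, the measured TCP pose, the force, the opening and the grip force at its end, in the units of the state.
- manip.get_state(): the state, without advancing time (a new reading comes with each control period).
- manip.get_image(name): name is "scene" or "top" or "wrist"; returns the picture (400x640x3 uint8, red, green, blue); there is no depth.
- manip.camera_params(name): a dict with "fx", "fy", "cx", "cy" (pixels), "R" (3x3) and "t" (3): a world point X has camera coordinates R X + t; the wrist camera has in their place "tool_from_camera" (4x4, takes a point from camera to tool coordinates, whose origin is the TCP and whose axes are the flange's). Camera axes: x right, y down, z forward; pixel columns grow to the right and rows downward; lengths in m; the calibration is good to about 2 mm. A picture is of the moment at which its call begins: read the wrist's pose just before it. camera_params takes no time and is no camera call.
- manip.sign_off(): hands the job in; it is judged then, once.
The state is a dict: "clock": time; "qpos": joint angles; "qd": joint speeds; "effort": joint torques, N m; "position": TCP position; "ee_rot": TCP orientation; "contact_force": force on the tool from outside, world axes, zero at the start; "moment": the same for the moment, N m; "width": finger opening in m; "gripper_force": force on a finger pad.
Only numpy, scipy, OpenCV 4.12 (cv2) and the standard library are available. Lean on these libraries where they do the work, as an engineer would, in place of code of your own. Each camera call takes 0.05 s, during which the arm holds its last target. There are 200 camera calls.

## Working session

There is one attempt and no reset: what is moved stays moved. The work goes in short steps, Python scripts to look and compute and a tool call to move; the robot and the scene stay as the last step left them, time stands still between calls to the robot, and variables do not carry over. Pictures are saved under pics/ and viewed, at most 10 in all, crops included, and the job is handed in when it is done.

Besides the shell and the picture viewer there is one more tool, called after "Request:" as name(argument=value, ...), one argument or row to a line, values as JSON. move_arm: Moves the arm, as the interface text tells. Scaled input: -1 to 1 covers 80 cm each way for a shift and 120 degrees each way for a turn. Its arguments: {"type":"object","properties":{"deltas":{"type":"array","items":{"type":"array","items":{"type":"array","items":{"type":"number","minimum":-1,"maximum":1}}}},"squeeze":{"type":"number"}},"required":["deltas"]}

```bash
mkdir -p pics; ls; python3 - <<'E'
from rig import manip
import cv2,json
s=manip.get_state();print(s)
for n in("scene","top"):
    im=manip.get_image(n);cv2.imwrite(f"pics/{n}0.png",im[:,:,::-1]);p=manip.camera_params(n);print(n,p)
print(manip.camera_params("wrist"))
E
```

```text
pics
{'clock': 0.0, 'qpos': array([ 1.08899043e+00,  2.76590056e-01,  1.50613287e+00,  1.89928727e-05,
        1.36070307e+00, -1.21039081e-01]), 'qd': array([ 1.85485152e-03,  1.95225992e-03,  1.21421563e-04, -2.48532629e-06,
       -4.58995400e-04, -9.89696844e-05]), 'effort': array([-7.97299890e-05, -4.16768610e+01, -2.45805395e+01, -6.65478910e-04,
        1.07894756e-02, -2.39143297e-06]), 'position': array([0.20272322, 0.53746855, 0.20774267]), 'ee_rot': array([-2.81007410e-04,  1.79408653e-01,  9.83774209e-01, -8.72586307e-04]), 'contact_force': array([ 0.9015136 , -1.33354252,  0.34092074]), 'moment': array([-0.00019626, -0.02288799,  0.02399551]), 'gripper_force': 0.0, 'width': 0.08520403070433201}
scene {'fx': 495.3663467589246, 'fy': 495.3663467589246, 'cx': 314.1661630176158, 'cy': 199.33484601698447, 'R': array([[-0.87206889,  0.48893444, -0.02095145],
       [ 0.35121631,  0.59547167, -0.72253761],
       [-0.34079752, -0.63746107, -0.69101406]]), 't': array([ 0.4707477 , -0.13911937,  1.32659456])}
top {'fx': 487.0696939555342, 'fy': 487.0696939555342, 'cx': 324.33916376502566, 'cy': 203.0590286019252, 'R': array([[ 0.02023672, -0.99955561,  0.0218874 ],
       [-0.9963635 , -0.02197471, -0.08232189],
       [ 0.08276627, -0.02014188, -0.99636542]]), 't': array([0.0058126 , 0.58056073, 1.28065871])}
{'fx': 323.3415788787106, 'fy': 323.3415788787106, 'cx': 324.3161916251288, 'cy': 194.2085590779088, 'tool_from_camera': array([[-4.85737447e-04, -9.59926618e-01, -2.80251051e-01,
         7.13037258e-02],
       [ 9.99999871e-01, -5.07964751e-04,  6.67794599e-06,
        -4.61785457e-04],
       [-1.48767993e-04, -2.80251011e-01,  9.59926741e-01,
        -1.65558671e-01],
       [ 0.00000000e+00,  0.00000000e+00,  0.00000000e+00,
         1.00000000e+00]])}
```

View pics/scene0.png

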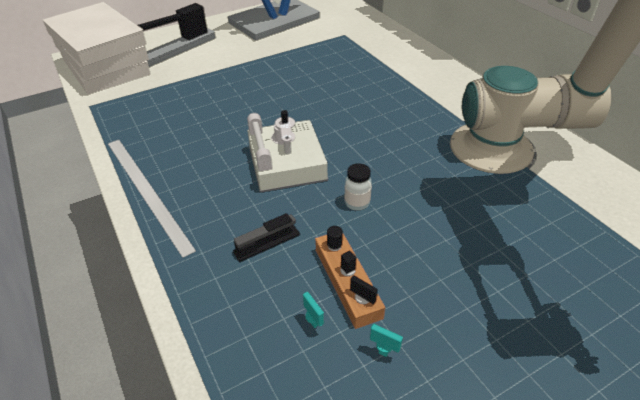

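View pics/top0.png

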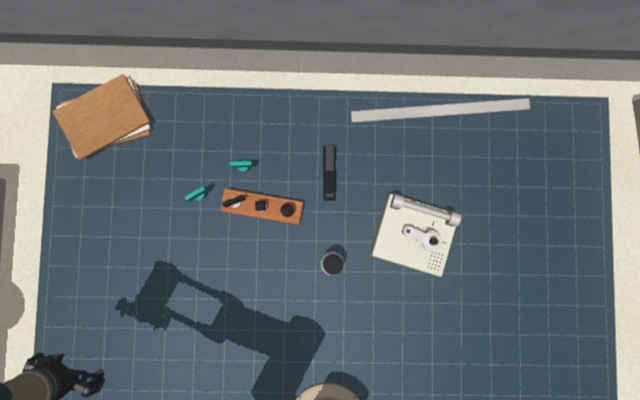

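The top view shows the stand at (262,206) and the console at (417,235). The knob is at (434,240), the jar at (333,263) and the stapler at (330,172). Candidates for the flat key are black flat (233,201), turquoise (241,165), turquoise (196,194), black square (261,205) and black round (288,210). I choose the black flat key at (233,201) and check it with a crop.

```bash
python3 - <<'E'
import cv2,numpy as np
im=cv2.imread("pics/top0.png")
a=cv2.resize(im[180:230,210:310],None,fx=8,fy=8,interpolation=cv2.INTER_CUBIC)[:260+20]
b=cv2.resize(im[185:285,365:470],None,fx=6,fy=6,interpolation=cv2.INTER_CUBIC)
b=b[:580]
cv2.imwrite("pics/crA.png",cv2.resize(im[180:230,210:310],None,fx=8,fy=8,interpolation=cv2.INTER_CUBIC));cv2.imwrite("pics/crB.png",b)
E
```

```text
(no output)
```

View pics/crA.png

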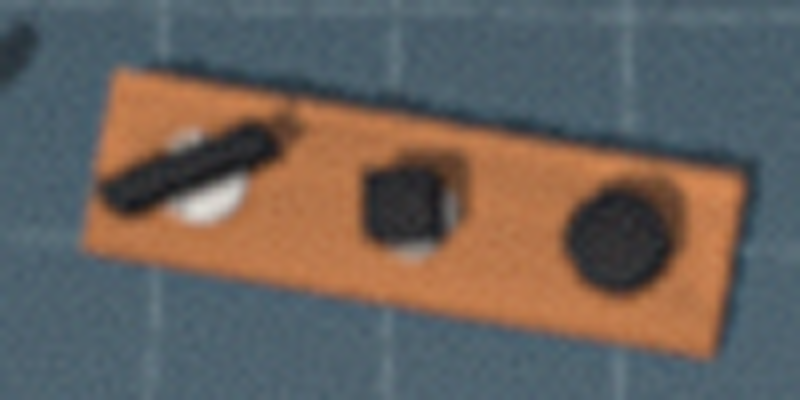

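View pics/crB.png

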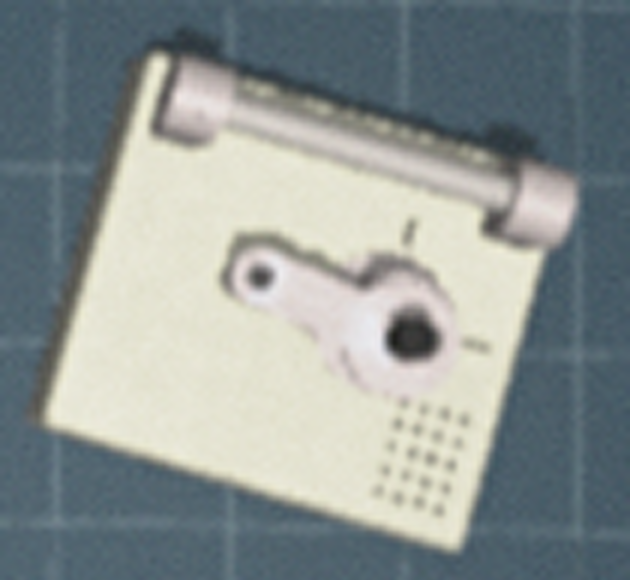

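The crops confirm the black flat key on the left: its handle runs from (105,195) to (280,135) in crop A, with a white collar below. In crop B the knob is at (412,335), the pivot at (262,275), and the shaft lies along the +x side.

```bash
cat > h.py <<'E'
import numpy as np,cv2
from rig import manip
from scipy.spatial.transform import Rotation as Ro
def cam(name,s=None):
    p=manip.camera_params(name); K=np.array([[p['fx'],0,p['cx']],[0,p['fy'],p['cy']],[0,0,1]])
    if name!='wrist': return K,p['R'],p['t']
    T=np.eye(4);T[:3,:3]=rot(s);T[:3,3]=s['position'];M=np.linalg.inv(T@p['tool_from_camera'])
    return K,M[:3,:3],M[:3,3]
def rot(s): return Ro.from_quat(s['ee_rot'],scalar_first=True).as_matrix()
def ray(c,uv,z):
    K,R,t=c; d=R.T@np.linalg.inv(K)@[uv[0],uv[1],1]; o=-R.T@t
    return (o+d*(z-o[2])/d[2])
def proj(c,X):
    K,R,t=c; q=(np.atleast_2d(X)@R.T+t)@K.T; return q[:,:2]/q[:,2:]
def yaw(s): # world angle of tool x axis
    R=rot(s);return np.arctan2(R[1,0],R[0,0])
def togo(s,p,a=None):
    """normalised row to reach TCP p with tool x at world yaw a (tool down); half turns free"""
    d=rot(s).T@(np.array(p)-s['position'])/.8
    tw=0
    if a is not None: tw=-((a-yaw(s)+np.pi/2)%np.pi-np.pi/2)/np.radians(120)
    return np.round(np.r_[d,tw],4)
E
python3 - <<'E'
from h import *
c=cam('top')
A=lambda u,v,z:ray(c,(210-.5+(u+.5)/8+.0,180-.5+(v+.5)/8),z)
B=lambda u,v,z:ray(c,(365-.5+(u+.5)/6,185-.5+(v+.5)/6),z)
P=[A(*q,.04) for q in((118,68),(748,170),(715,358),(82,248))];m=np.mean(P,0)
y=(P[0]+P[3]-P[1]-P[2]);print('stand',m,'len',np.linalg.norm(y)/2,'yaw',np.degrees(np.arctan2(-y[0],y[1])))
yh=y/np.linalg.norm(y);print('holes',m+yh*.07,m,m-yh*.07)
print('key top ctr',A(192,167,.096),'dir',np.degrees(np.arctan2(*(A(280,135,.096)-A(105,195,.096))[[1,0]])),np.linalg.norm(A(280,135,.096)-A(105,195,.096)))
k=B(412,335,.137);pv=B(262,275,.106);print('knob',k,'pivot',pv,np.linalg.norm((k-pv)[:2]))
C=[B(*q,.06) for q in((150,55),(45,425),(462,550))];ct=(C[0]+C[2])/2
xv=C[0]-C[1];yv=C[1]-C[2];print('console',ct,np.linalg.norm(xv),np.linalg.norm(yv),np.degrees(np.arctan2(xv[1],xv[0])),np.degrees(np.arctan2(-yv[0],yv[1])))
for nm,y in(('lock',-.035),('piv',.03)):
  a=np.arctan2(-yv[0],yv[1]);print(nm,ct[:2]+y*np.array([-np.sin(a),np.cos(a)]))
print('jar',ray(c,(333,263),.1),'stapler',ray(c,(330,172),.057))
s=manip.get_state();print('yaw',np.degrees(yaw(s)))
E
```

```text
stand [0.56775612 0.18376423 0.04      ] len 0.21081274798423627 yaw -8.308608532342221
holes [0.57787146 0.25302952 0.04      ] [0.56775612 0.18376423 0.04      ] [0.55764078 0.11449894 0.04      ]
key top ctr [0.57589936 0.24848271 0.096     ] dir -69.5863163650431 0.057874425130140114
knob [ 0.485266   -0.24741189  0.137     ] pivot [ 0.50932145 -0.19200708  0.106     ] 0.06040163828661974
console [ 0.49982649 -0.21975292  0.06      ] 0.16719765222908833 0.18752789661878408 -15.231308347666449 -15.47016550797097
lock [ 0.49049071 -0.25348485]
piv [ 0.50782858 -0.19083984]
jar [ 0.42430614 -0.00504096  0.1       ] stapler [0.65966198 0.00555474 0.057     ]
yaw 159.32955088188558
```

```bash
python3 - <<'E'
from h import *
s=manip.get_state();print(togo(s,(.485,-.25,.24),np.radians(68.2)),np.degrees(yaw(s)))
E
```

```text
[-0.6776 -0.7965 -0.039  -0.7406] 159.32955088188558
```

Request:
move_arm(
  deltas=[
    [[-0.34, -0.4, -0.039, 0.38, -0.3], [-0.678, -0.796, -0.039, 0.76, -0.3], [-0.678, -0.796, -0.039, 0.76, -0.3], [-0.678, -0.796, -0.039, 0.76, -0.3], [-0.678, -0.796, -0.039, 0.76, -0.3], [-0.678, -0.796, -0.039, 0.76, -0.3], [-0.678, -0.796, -0.039, 0.76, -0.3], [-0.678, -0.796, -0.039, 0.76, -0.3], [-0.678, -0.796, -0.039, 0.76, -0.3], [-0.678, -0.796, -0.039, 0.76, -0.3], [-0.678, -0.796, -0.039, 0.76, -0.3], [-0.678, -0.796, -0.039, 0.76, -0.3]],
  ],
)

```text
clock: 1.3
position: [0.4055, -0.0283, 0.2315]
ee_rot: [-0.0, 0.829, 0.559, 0.0]
contact_force: [0.8, 0.7, 0.1]
width: 0.0557
gripper_force: 0.0
```

```bash
python3 - <<'E'
from h import *
s=manip.get_state();print(togo(s,(.485,-.25,.24),np.radians(68.2)),np.degrees(yaw(s)),s['position'],s['qpos'])
E
```

```text
[-0.2198  0.1959 -0.0107 -0.0016] 68.00406367683273 [ 0.40554184 -0.02825352  0.23152306] [-2.41596713e-01  2.42484629e-03  1.78067577e+00  5.13230815e-04
  1.35829009e+00  1.42196636e-01]
```

Request:
move_arm(
  deltas=[
    [[-0.2, 0.18, -0.01, 0, -0.3], [-0.2, 0.18, -0.01, 0, -0.3], [-0.2, 0.18, -0.01, 0, -0.3], [-0.2, 0.18, -0.01, 0, -0.3], [-0.2, 0.18, -0.01, 0, -0.3], [-0.2, 0.18, -0.01, 0, -0.3], [-0.2, 0.18, -0.01, 0, -0.3], [-0.2, 0.18, -0.01, 0, -0.3]],
  ],
)

```text
clock: 2.1
position: [0.4789, -0.2264, 0.2395]
ee_rot: [-0.001, 0.828, 0.561, 0.0]
contact_force: [0.0, 0.9, 0.4]
width: 0.0556
gripper_force: 0.0
```

```bash
python3 - <<'E'
from h import *
s=manip.get_state();im=manip.get_image('wrist');cv2.imwrite('pics/w1.png',im[:,:,::-1])
np.savez('w1.npz',position=s['position'],ee_rot=s['ee_rot'])
print(s['position'],np.degrees(yaw(s)),proj(cam('wrist',s),[[.485,-.247,.137],[.508,-.191,.106]]),togo(s,(.485,-.2475,.117),np.radians(68.2)))
E
```

```text
[ 0.47885089 -0.22643332  0.23945286] 68.20792100801195 [[339.91557007 204.65055255]
 [339.83018573 130.92191019]] [-2.17e-02  1.71e-02  1.53e-01  1.00e-04]
```

View pics/w1.png

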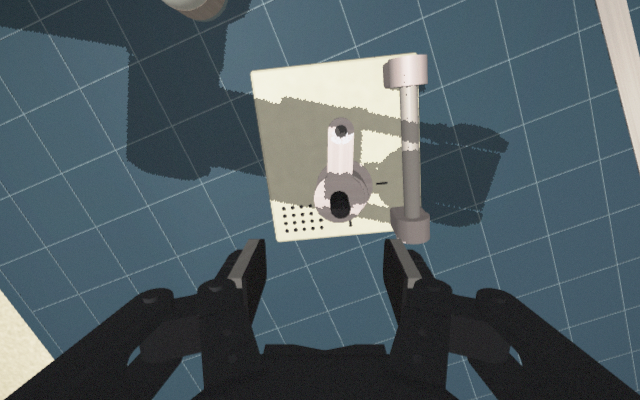

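The wrist view shows the knob top at about (340,205) and the pivot at (341,131), matching the predictions. I'll descend on the knob.

Request:
move_arm(
  deltas=[
    [[-0.022, 0.017, 0.05, 0, 0], [-0.022, 0.017, 0.1, 0, 0], [-0.022, 0.017, 0.153, 0, 0], [-0.022, 0.017, 0.153, 0, 0], [-0.022, 0.017, 0.153, 0, 0], [-0.022, 0.017, 0.153, 0, 0]],
  ],
)

```text
clock: 2.75
position: [0.4874, -0.2503, 0.1198]
ee_rot: [0.002, 0.828, 0.56, 0.001]
contact_force: [0.6, -0.9, 0.8]
width: 0.0425
gripper_force: 0.0
```

```bash
python3 - <<'E'
from h import *
s=manip.get_state();print(s['position'],np.degrees(yaw(s)),s['contact_force'],togo(s,(.485,-.2475,.117),np.radians(68.2)),s['qpos'])
E
```

```text
[ 0.48740549 -0.25027059  0.11975786] 68.18006810423387 [ 0.58784489 -0.94513933  0.78336739] [ 0.0021 -0.0041  0.0034 -0.0002] [-6.01478304e-01  2.98006588e-01  1.70655851e+00  1.60107177e-04
  1.13217354e+00 -2.20718490e-01]
```

Request:
move_arm(
  deltas=[
    [[0.002, -0.004, 0.003, 0, 0], [0.002, -0.004, 0.003, 0, 0.4], [0.002, -0.004, 0.003, 0, 0.8], [0.002, -0.004, 0.003, 0, 0.8], [0.002, -0.004, 0.003, 0, 0.8], [0.002, -0.004, 0.003, 0, 0.8]],
  ],
  squeeze=25,
)

```text
clock: 3.35
position: [0.4833, -0.2472, 0.1147]
ee_rot: [-0.0, 0.828, 0.56, 0.0]
contact_force: [-0.2, 0.1, 0.1]
width: 0.0083
gripper_force: 0.0
```

```bash
cat > arc.py <<'E'
from h import *
import sys
s=manip.get_state();pv=np.array([.508,-.191]);p=s['position']
print(p,np.degrees(yaw(s)),s['contact_force'],s['width'],s['gripper_force'])
v=p[:2]-pv;a0=np.arctan2(v[1],v[0]);print('r',np.linalg.norm(v),'joint',-(a0+np.radians(105.4)))
for k in range(1,14):
    a=a0-np.radians(8*k); t=pv+.065*np.array([np.cos(a),np.sin(a)])
    print(k,np.round(rot(s).T@np.r_[t-p[:2],0]/.8,3)[:2],round(8*k/120,3),'joint',round(-(a+np.radians(105.4)),2))
E
python3 arc.py
```

```text
[ 0.4833239  -0.24717036  0.11472097] 68.12279850082005 [-0.18965282  0.14081966  0.06962887] 0.008281128280346713 0.0
r 0.06135160160826152 joint 0.14514648243420414
1 [-0.003 -0.011] 0.067 joint 0.28
2 [-0.001 -0.022] 0.133 joint 0.42
3 [ 0.004 -0.033] 0.2 joint 0.56
4 [ 0.009 -0.043] 0.267 joint 0.7
5 [ 0.016 -0.052] 0.333 joint 0.84
6 [ 0.024 -0.06 ] 0.4 joint 0.98
7 [ 0.033 -0.066] 0.467 joint 1.12
8 [ 0.043 -0.072] 0.533 joint 1.26
9 [ 0.054 -0.076] 0.6 joint 1.4
10 [ 0.065 -0.078] 0.667 joint 1.54
11 [ 0.076 -0.079] 0.733 joint 1.68
12 [ 0.088 -0.078] 0.8 joint 1.82
13 [ 0.099 -0.076] 0.867 joint 1.96
```

```bash
python3 - <<'E'
from h import *
im=manip.get_image('wrist');cv2.imwrite('pics/w2.png',im[:,:,::-1])
E
```

```text
(no output)
```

View pics/w2.png

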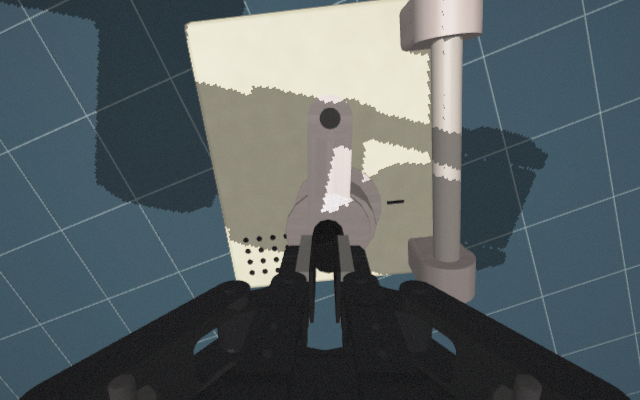

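```bash
python3 - <<'E'
from h import *
s=manip.get_state();c=cam('wrist',s);R=rot(s);p=s['position']
print(p,s['width'],s['qpos'],R[:,2],s['contact_force'])
for z in(.105,.137): print('knob z',z,proj(c,[[.485,-.247,z]]))
print('pivot',proj(c,[[.508,-.191,.106]]),ray(c,(330,118),.106))
print('knob far edge',ray(c,(328,219),.137),'at .137; from r')
for d in(-.011,.011):
  for w in(-.0042,.0042):
    for h in(.008,-.011,-.03): print(d,w,h,proj(c,[p+R@[d,w,h]]))
E
```

```text
[ 0.48333966 -0.24717968  0.11467911] 0.008484040921308956 [-6.00989781e-01  2.98222800e-01  1.72052074e+00  1.17055164e-04
  1.12283827e+00 -2.19204315e-01] [ 6.86049929e-05  8.08854569e-05 -9.99999994e-01] [ 0.1713258  -0.25854653 -0.37870856]
knob z 0.105 [[327.20253332 225.22755589]]
knob z 0.137 [[327.82915672 249.69277128]]
pivot [[328.35902357 118.37352811]] [ 0.50887038 -0.19114388  0.106     ]
knob far edge [ 0.49095247 -0.23228383  0.137     ] at .137; from r
-0.011 -0.0042 0.008 [[317.50414793 245.07792482]]
-0.011 -0.0042 -0.011 [[316.81048249 260.5218281 ]]
-0.011 -0.0042 -0.03 [[315.9513011  279.65081062]]
-0.011 0.0042 0.008 [[331.84354244 245.06598811]]
-0.011 0.0042 -0.011 [[332.67826454 260.50806423]]
-0.011 0.0042 -0.03 [[333.71215219 279.63463543]]
0.011 -0.0042 0.008 [[317.25701898 209.51174434]]
0.011 -0.0042 -0.011 [[316.51021062 221.59846761]]
0.011 -0.0042 -0.03 [[315.5777481  236.68991122]]
0.011 0.0042 0.008 [[332.07704251 209.50060102]]
0.011 0.0042 -0.011 [[332.96864939 221.58564194]]
0.011 0.0042 -0.03 [[334.08189756 236.6748591 ]]
```

```bash
python3 - <<'E'
from h import *
s=manip.get_state();c=cam('wrist',s)
a,b=ray(c,(187,22),.06),ray(c,(237,288),.06);print(a,b,np.linalg.norm(a-b))
w=dict(np.load('w1.npz'));c1=cam('wrist',w)
a,b=ray(c1,(251,72),.06),ray(c1,(277,241),.06);print(a,b,np.linalg.norm(a-b))
a,b=ray(c1,(251,72),.06),ray(c1,(418,54),.06);print(a,b,np.linalg.norm(a-b))
im=cv2.imread('pics/w2.png');cv2.imwrite('pics/w2c.png',cv2.resize(im[180:340,240:420],None,fx=4,fy=3.7,interpolation=cv2.INTER_CUBIC))
E
```

```text
[ 0.44846331 -0.10747888  0.06      ] [ 0.394649   -0.28606112  0.06      ] 0.18651433550336552
[ 0.4467858 -0.1082754  0.06     ] [ 0.39564243 -0.28592032  0.06      ] 0.18486038950560454
[ 0.4467858 -0.1082754  0.06     ] [ 0.60699196 -0.15446312  0.06      ] 0.16673127796000908
```

View pics/w2c.png

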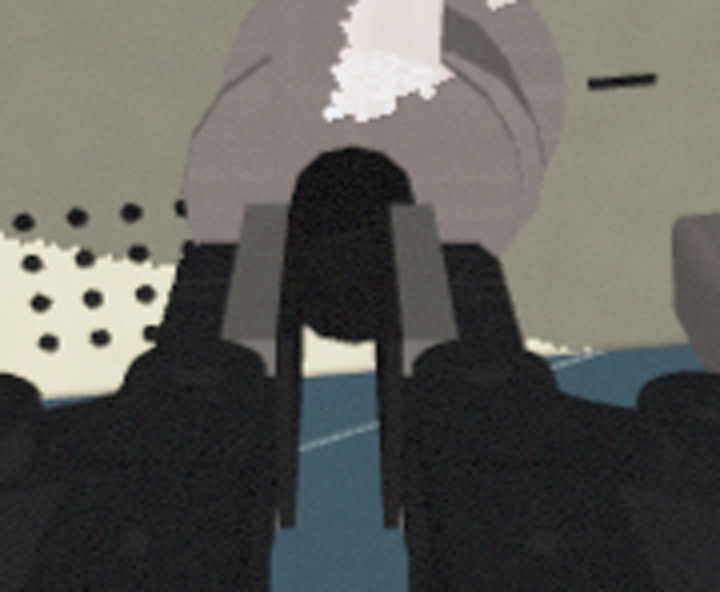

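The crop shows the knob (290–410 px wide) between the pads, yet no grip force is reported. I'll command full closure.

Request:
move_arm(
  deltas=[
    [[0, 0, 0, 0, 1], [0, 0, 0, 0, 1], [0, 0, 0, 0, 1], [0, 0, 0, 0, 1]],
  ],
  squeeze=30,
)

```text
clock: 3.8
position: [0.4833, -0.2471, 0.1147]
ee_rot: [-0.0, 0.828, 0.56, 0.0]
contact_force: [-0.8, -0.2, -0.0]
width: -0.0003
gripper_force: 0.0
```

```bash
python3 - <<'E'
from h import *
s=manip.get_state();w=manip.get_image('wrist')[180:300,240:420];sc=manip.get_image('scene');t=manip.get_image('top')
K=cam('scene');print('TCP scene',proj(K,[s['position'],s['position']+[0,0,-.008],[.485,-.247,.137],[.485,-.247,.105]]))
print('top',proj(cam('top'),[s['position'],[.485,-.247,.137]]))
u,v=proj(K,[s['position']])[0].astype(int);a=sc[v-50:v+50,u-65:u+65]
r=lambda x,W,H:cv2.resize(x,(W,H),interpolation=cv2.INTER_CUBIC)
o=np.zeros((600,800,3),np.uint8);o[:300,:450]=r(w,450,300);o[300:,:390]=r(a,390,300);o[300:,400:]=r(t[185:285,365:498],400,300)
cv2.imwrite('pics/m1.png',o[:,:,::-1]);print(u,v,manip.get_state()['position'])
E
```

```text
TCP scene [[284.62580571 119.70381915]
 [284.82355194 122.35581231]
 [283.47401442 112.38974852]
 [284.28511365 123.12317055]]
top [[430.92655619 241.2534659 ]
 [433.08195468 240.52245646]]
284 119 [ 0.48331208 -0.24710428  0.11468314]
```

View pics/m1.png

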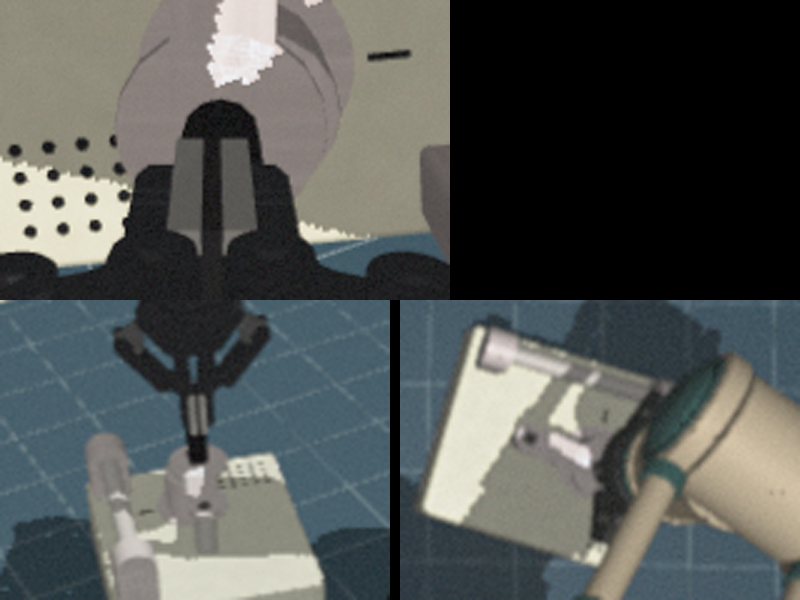

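The montage shows the shut fingers ending right above the knob. The fingertips are therefore about 25 mm higher than the nominal tool frame says. I'll open, go lower in steps watching the force, and try again.

Request:
move_arm(
  deltas=[
    [[0, 0, 0, 0, 0], [0, 0, 0, 0, 0], [0, 0, 0, 0, 0], [0, 0, 0.006, 0, 0], [0, 0, 0.012, 0, 0], [0, 0, 0.018, 0, 0], [0, 0, 0.022, 0, 0], [0, 0, 0.022, 0, 0]],
  ],
)

```text
clock: 4.75
position: [0.4829, -0.2468, 0.0963]
ee_rot: [-0.001, 0.828, 0.56, -0.0]
contact_force: [0.3, 0.6, -0.4]
width: 0.0425
gripper_force: 0.0
```

Request:
move_arm(
  deltas=[
    [[0, 0, 0, 0, 0.5], [0, 0, 0, 0, 0.9], [0, 0, 0, 0, 0.9], [0, 0, 0, 0, 0.9], [0, 0, 0, 0, 0.9]],
  ],
)

```text
clock: 5.25
position: [0.4837, -0.2474, 0.0974]
ee_rot: [0.001, 0.828, 0.56, 0.0]
contact_force: [1.0, -1.0, 1.5]
width: 0.0166
gripper_force: 29.4
```

The knob is gripped (16.6 mm, 29 N).

```bash
python3 arc.py
```

```text
[ 0.48372114 -0.24741837  0.09740791] 68.12862122625981 [ 0.97189535 -1.04059703  1.52262133] 0.016611706777254882 29.415961503982544
r 0.06142064472051526 joint 0.13760099033873674
1 [-0.003 -0.011] 0.067 joint 0.28
2 [-0.001 -0.022] 0.133 joint 0.42
3 [ 0.003 -0.033] 0.2 joint 0.56
4 [ 0.009 -0.043] 0.267 joint 0.7
5 [ 0.016 -0.052] 0.333 joint 0.84
6 [ 0.024 -0.06 ] 0.4 joint 0.98
7 [ 0.033 -0.067] 0.467 joint 1.11
8 [ 0.043 -0.072] 0.533 joint 1.25
9 [ 0.054 -0.076] 0.6 joint 1.39
10 [ 0.065 -0.078] 0.667 joint 1.53
11 [ 0.076 -0.079] 0.733 joint 1.67
12 [ 0.087 -0.079] 0.8 joint 1.81
13 [ 0.098 -0.076] 0.867 joint 1.95
```

Request:
move_arm(
  deltas=[
    [[0.001, -0.011, 0, 0.067, 0.9], [0.003, -0.021, 0, 0.133, 0.9], [0.007, -0.031, 0, 0.2, 0.9], [0.012, -0.041, 0, 0.267, 0.9], [0.018, -0.049, 0, 0.333, 0.9], [0.025, -0.057, 0, 0.4, 0.9], [0.034, -0.064, 0, 0.467, 0.9], [0.043, -0.069, 0, 0.533, 0.9], [0.053, -0.073, 0, 0.6, 0.9], [0.053, -0.073, 0, 0.6, 0.9]],
  ],
)

```text
clock: 6.25
position: [0.4472, -0.1848, 0.0974]
ee_rot: [-0.001, 0.999, -0.035, 0.002]
contact_force: [5.2, 1.8, -1.5]
width: 0.0168
gripper_force: 29.5
```

```bash
python3 arc.py|head -8; python3 -c "
from h import *
print(manip.get_state()['qpos'])"
```

```text
[ 0.44724677 -0.18476031  0.09740592] -3.999933723162977 [ 5.21010474  1.76965911 -1.52085682] 0.0168040373733542 29.52692359685898
r 0.06107281106627469 joint -4.878823087894615
1 [-0.004 -0.011] 0.067 joint -4.74
2 [-0.001 -0.022] 0.133 joint -4.6
3 [ 0.003 -0.033] 0.2 joint -4.46
4 [ 0.009 -0.043] 0.267 joint -4.32
5 [ 0.016 -0.052] 0.333 joint -4.18
6 [ 0.024 -0.06 ] 0.4 joint -4.04
[-0.53845786  0.23157846  1.86950605  0.00401163  1.03672416  1.10011154]
```

Request:
move_arm(
  deltas=[
    [[0.001, -0.011, 0, 0.067, 0.9], [0.003, -0.021, 0, 0.133, 0.9], [0.007, -0.031, 0, 0.2, 0.9], [0.009, -0.036, 0, 0.235, 0.9], [0.01, -0.039, 0, 0.25, 0.9], [0.01, -0.039, 0, 0.25, 0.9]],
  ],
)

```text
clock: 6.85
position: [0.458, -0.1554, 0.0974]
ee_rot: [-0.001, 0.957, -0.291, 0.003]
contact_force: [5.8, -0.1, -3.4]
width: 0.0166
gripper_force: 29.5
```

```bash
python3 arc.py|head -2
```

```text
[ 0.45800476 -0.1554413   0.09744964] -33.87354549791561 [ 5.83425411 -0.0944216  -3.41230972] 0.016596500323677245 29.469379484653473
r 0.06135100343366079 joint -4.36293877499265
```

The cover is at its stop (about 1.92 rad). I'll release, rise and look at the lock.

Request:
move_arm(
  deltas=[
    [[0, 0, 0, 0, 0.2], [0, 0, 0, 0, 0.2], [0, 0, 0, 0, 0.2], [0, 0, -0.06, 0, 0.2], [0, 0, -0.12, 0, 0.2], [0, 0.08, -0.15, 0, -0.3], [0, 0.08, -0.15, 0, -0.3], [0, 0.08, -0.15, 0, -0.3], [0, 0.08, -0.15, 0, -0.3], [0, 0.08, -0.15, 0, -0.3]],
  ],
)

```text
clock: 7.85
position: [0.4191, -0.2076, 0.2163]
ee_rot: [-0.001, 0.957, -0.291, -0.001]
contact_force: [-0.6, 1.3, 0.5]
width: 0.0549
gripper_force: 0.0
```

```bash
python3 - <<'E'
from h import *
s=manip.get_state();im=manip.get_image('wrist');c=cam('wrist',s)
np.savez('w3.npz',position=s['position'],ee_rot=s['ee_rot'])
cv2.imwrite('pics/w3.png',im[:,:,::-1])
uv=proj(c,[[.4905,-.2535,.097]])[0];print(s['position'],np.degrees(yaw(s)),uv)
u,v=(uv+.5).astype(int);x0,y0=max(u-50,0),max(v-37,0);print(x0,y0)
cv2.imwrite('pics/w3c.png',cv2.resize(im[y0:y0+75,x0:x0+100,::-1],None,fx=8,fy=8,interpolation=cv2.INTER_CUBIC))
E
```

```text
[ 0.41906951 -0.20760906  0.21630753] -33.857063670223916 [321.8784381   82.47856077]
272 45
```

View pics/w3c.png

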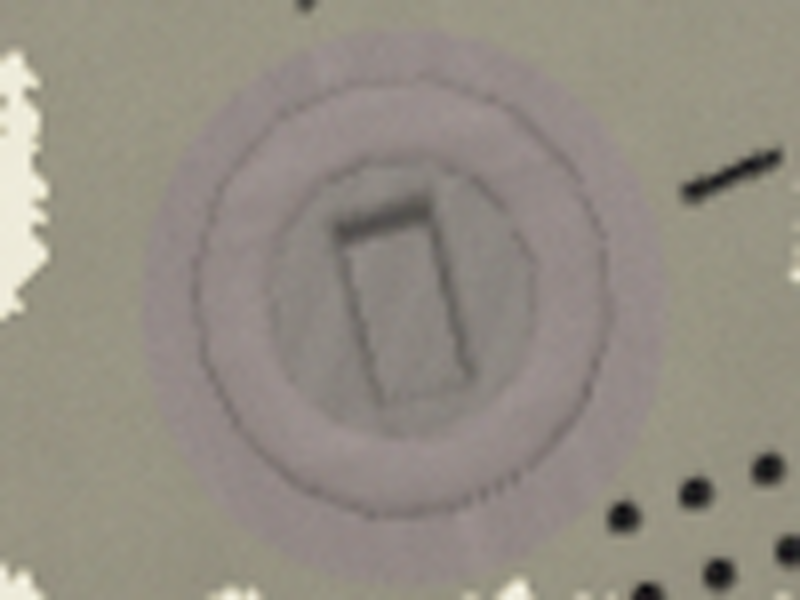

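The slot is clear: its mouth corners in the crop are about (332,215), (430,190), (475,380) and (383,405), and the barrel rim is centred at (402,298).

```bash
python3 - <<'E'
from h import *
w=dict(np.load('w3.npz'));c=cam('wrist',w)
f=lambda u,v,z=.097:ray(c,(272-.5+(u+.5)/8,45-.5+(v+.5)/8),z)
q=[f(*p) for p in((332,215),(430,190),(475,380),(383,405))]
m=np.mean(q,0);L=(q[0]+q[1]-q[2]-q[3])/2;W=(q[0]+q[3]-q[1]-q[2])/2
print('slot',m,np.linalg.norm(L),np.linalg.norm(W),np.degrees(np.arctan2(L[1],L[0])),np.degrees(np.arctan2(W[1],W[0])))
r=[f(195,298),f(608,298),f(402,80),f(402,518)];print('rim',np.mean(r,0),np.linalg.norm(r[0]-r[1]),np.linalg.norm(r[2]-r[3]))
# pivot etc in the full picture
s=manip.get_state()
print(np.degrees(yaw(s)),s['qpos'])
# flat key handle via top cam, at z=.086
t=cam('top');A=lambda u,v,z:ray(t,(210-.5+(u+.5)/8,180-.5+(v+.5)/8),z)
a,b=A(280,135,.086),A(105,195,.086);print('key',A(192,167,.086),np.linalg.norm(a-b),np.degrees(np.arctan2(*(a-b)[[1,0]])))
E
```

```text
slot [ 0.49074571 -0.25399786  0.097     ] 0.019354497093336684 0.01019353300649416 -19.026894203764538 70.08811169840521
rim [ 0.49073917 -0.25356264  0.097     ] 0.042995924012335485 0.04315565055929493
-33.83396838944752 [-6.09173251e-01  1.09534055e-01  1.70256552e+00  6.06146428e-04
  1.33146105e+00  1.55199356e+00]
key [0.57674294 0.25014537 0.086     ] 0.05834584204178064 -69.58631636504305
```

```bash
python3 - <<'E'
from h import *
s=manip.get_state();print(togo(s,(.577,.250,.17)))
E
```

```text
[-0.1545 -0.5849  0.0585  0.    ]
```

Request:
move_arm(
  deltas=[
    [[-0.155, -0.585, 0, -0.85, 0], [-0.155, -0.585, 0, -0.85, 0], [-0.155, -0.585, 0, -0.85, 0], [-0.155, -0.585, 0, -0.85, 0], [-0.155, -0.585, 0, -0.85, 0], [-0.155, -0.585, 0, -0.85, 0], [-0.155, -0.585, 0, -0.85, 0], [-0.155, -0.585, 0, -0.85, 0], [-0.155, -0.585, 0, -0.85, 0], [-0.155, -0.585, 0, -0.85, 0], [-0.155, -0.585, 0, -0.85, 0], [-0.155, -0.585, 0, -0.85, 0]],
  ],
)

```text
clock: 9.1
position: [0.5765, 0.2517, 0.2154]
ee_rot: [-0.001, 0.826, 0.564, -0.001]
contact_force: [0.6, 0.5, -0.1]
width: 0.0425
gripper_force: 0.0
```

Request:
move_arm(
  deltas=[
    [[0, 0, 0, -0.35, 0], [0, 0, 0, -0.35, 0], [0, 0, 0, -0.35, 0], [0, 0, 0, -0.35, 0], [0, 0, 0, -0.35, 0], [0, 0, 0, -0.35, 0], [0, 0, 0, -0.35, 0]],
  ],
)

```text
clock: 9.8
position: [0.5767, 0.2498, 0.2164]
ee_rot: [-0.0, 0.573, 0.819, -0.0]
contact_force: [-1.0, -0.3, 0.6]
width: 0.0426
gripper_force: 0.0
```

```bash
python3 - <<'E'
from h import *
s=manip.get_state();im=manip.get_image('wrist');c=cam('wrist',s);cv2.imwrite('pics/w4.png',im[:,:,::-1])
np.savez('w4.npz',position=s['position'],ee_rot=s['ee_rot'])
k=np.array([.577,.250]);d=np.radians(-69.6);e=np.array([np.cos(d),np.sin(d)])
n=np.array([-e[1],e[0]])
print(s['position'],np.degrees(yaw(s)),s['qpos'][5])
print(proj(c,[np.r_[k+a*e+b*n,.086] for a,b in((-.028,-.006),(-.028,.006),(.028,.006),(.028,-.006),(0,0))]).round(1))
# dark mask near prediction
g=im.max(2);u,v=proj(c,[np.r_[k,.086]])[0].astype(int)
m=(g<55).astype(np.uint8);n_,lab,st,ce=cv2.connectedComponentsWithStats(m)
for i in range(1,n_):
    if st[i,4]>60: print(st[i],ce[i].round(1))
E
```

```text
[0.57670903 0.24978217 0.21639397] 110.02273521937583 -0.051580719495570054
[[318.5 148.7]
 [331.6 148.6]
 [331.6 206.6]
 [319.2 206.7]
 [325.2 178.4]]
[281 211  28  36 611] [295.4 228.8]
[262 238  21  84 769] [272.7 276.7]
[369 238  18  86 780] [376.8 275.9]
[  192   273   270   127 11294] [342.5 362.6]
[216 285  47  29 357] [244.8 300.7]
[ 81 323  34  25 209] [ 96.9 332. ]
[  78  342  125   58 3057] [140.2 377.5]
[ 446  348  119   52 2777] [506.2 379.1]
[ 18 382  25  18 169] [ 32.2 393. ]
```

```bash
python3 - <<'E'
import cv2,numpy as np
im=cv2.imread('pics/w4.png');g=im.max(2)
print(g[130:232:6,296:356:3])
E
```

```text
[[193 214 229 210 188 188 236 247 247 247 247 247 238 158 170 186 186 186
  186 184]
 [190 190 188 188 190 245 247 247 247 247 247 247 247 247 247 247 213 151
  184 185]
 [190 192 188 189 247 247 247 247 247  46  45  46 193 247 247 247 247 247
  247 246]
 [191 189 189 247 247 247 247 247 176  77  76  76  71 194 245 247 247 247
  247 247]
 [186 187 247 247 247 247 247 247 210  74  78  79  66 180 196 247 247 247
  247 247]
 [188 247 247 247 247 247 247 247 247  73  75  76  56 216 221 247 247 247
  247 247]
 [247 247 247 247 247 247 247 247 247  70  73  76  59 218 221 243 247 247
  247 247]
 [247 247 247 247 247 247 247 247 247  69  74  75  61 217 232 247 247 247
  247 247]
 [247 247 247 247 247 247 247 247 247  67  73  71  61 188 197 247 247 247
  247 115]
 [247 247 247 247 247 247 247 247 247  67  66  72  59 197 187 246 247 247
  127 179]
 [247 247 247 247 247 247 247 247 247  65  68  70  62 190 197 245 247 136
  178 178]
 [247 247 247 247 247 247 247 247 247  63  70  69  63 172 215 230 145 180
  180 180]
 [247 247 247 247 247 247 247 247 247 247 204 124 227 214 112 112 114 110
  111 114]
 [237 234 226 247 247 247 247 244 195 196 192 197 215 112 111 110 113 114
  111 112]
 [ 44  40  45 147 223 247 197 198 197 190 202 211 115 111 112 113 137 129
  116 112]
 [ 43  43  44  43  50 195 197 195 189 205 207 111 111 109 108 112 111 112
  111 112]
 [ 68  66  54  45  97 196 195 194 209 190 107 109 114 112 112 111 109 114
  112 114]]
```

```bash
python3 - <<'E'
from h import *
im=cv2.imread('pics/w4.png');g=im.max(2);w=dict(np.load('w4.npz'));c=cam('wrist',w)
for hi in (66,95):
    pass
for lo,hi in((30,110),(64,110)):
    m=np.zeros_like(g);m[136:204,310:345]=((g>lo)&(g<hi))[136:204,310:345]
    n,lab,st,ce=cv2.connectedComponentsWithStats(m);i=1+st[1:,4].argmax()
    r=cv2.minAreaRect(np.argwhere(lab==i)[:,::-1].astype(np.float32));print(st[i],ce[i],r)
    X=ray(c,ce[i],.086);print(X)
    for z in(.086,): 
        b=[ray(c,p,z) for p in cv2.boxPoints(r)];print(np.linalg.norm(b[0]-b[1]),np.linalg.norm(b[1]-b[2]),[np.degrees(np.arctan2(*(b[k+1]-b[k])[[1,0]])) for k in(0,1)],np.mean(b,0))
E
```

```text
[321 141  14  61 714] [327.42296919 171.04201681] ((327.380126953125, 170.98190307617188), (60.3126106262207, 11.891287803649902), 87.27368927001953)
[0.57650032 0.25731068 0.086     ]
0.010816294188180909 0.05749019004250507 [np.float64(22.707869147490783), np.float64(-66.88711877939065)] [0.57673789 0.25664618 0.086     ]
[321 144  13  58 536] [327.18843284 172.01679104] ((327.464111328125, 172.67547607421875), (56.90276336669922, 11.814925193786621), 87.51044464111328)
[0.57661452 0.25636303 0.086     ]
0.0107782766059924 0.05439931594238739 [np.float64(22.480098930233112), np.float64(-67.12048130257274)] [0.57733448 0.25522951 0.086     ]
```

Request:
move_arm(
  deltas=[
    [[0.005, 0.002, 0.06, -0.012, 0], [0.005, 0.002, 0.12, -0.012, 0], [0.005, 0.002, 0.16, -0.012, 0], [0.005, 0.002, 0.19, -0.012, 0], [0.005, 0.002, 0.21, -0.012, 0], [0.005, 0.002, 0.21, -0.012, 0], [0.005, 0.002, 0.21, -0.012, 0]],
  ],
)

```text
clock: 10.55
position: [0.5775, 0.2536, 0.0493]
ee_rot: [-0.0, 0.563, 0.827, 0.0]
contact_force: [-0.1, 1.0, 0.1]
width: 0.0431
gripper_force: 0.0
```

Request:
move_arm(
  deltas=[
    [[0, 0, 0.009, 0, 0], [0, 0, 0.018, 0, 0], [0, 0, 0.018, 0, 0], [0, 0, 0.018, 0, 0.5], [0, 0, 0.018, 0, 1], [0, 0, 0.018, 0, 1], [0, 0, 0.018, 0, 1], [0, 0, 0.018, 0, 1]],
  ],
  squeeze=50,
)

```text
clock: 11.35
position: [0.5777, 0.2535, 0.0352]
ee_rot: [0.0, 0.562, 0.827, 0.0]
contact_force: [-0.8, -0.3, 1.9]
width: 0.0108
gripper_force: 50.2
```

Request:
move_arm(
  deltas=[
    [[0, 0, -0.02, 0, 1], [0, 0, -0.05, 0, 1], [0, 0, -0.1, 0, 1], [0, 0, -0.15, 0, 1], [0, 0, -0.21, 0, 1], [0, 0, -0.21, 0, 1], [0, 0, -0.21, 0, 1]],
  ],
)

```text
clock: 12.05
position: [0.5777, 0.2536, 0.2038]
ee_rot: [0.001, 0.562, 0.827, 0.001]
contact_force: [-0.9, -0.6, -2.0]
width: 0.0111
gripper_force: 50.0
```

```bash
python3 - <<'E'
from h import *
s=manip.get_state();y=yaw(s);print(s['position'],np.degrees(y),s['width'],s['gripper_force'],s['contact_force'])
# hover so that slot is visible: TCP offset back along future tool x (160.5 deg)
a=np.radians(160.5);e=np.array([np.cos(a),np.sin(a)]);L=np.array([.4907,-.2537])
for b in(0,.06): print(b,togo(s,np.r_[L-e*b,.205],a))
im=manip.get_image('wrist');cv2.imwrite('pics/w5.png',im[:,:,::-1])
g=im.max(2);print(g[150:330:6,296:356:3])
E
```

```text
[0.57765008 0.25356586 0.20378805] 111.56793582296989 0.01113105956094893 49.9907648563385 [-0.85063584 -0.60933493 -2.02479657]
0 [-0.5497 -0.3342 -0.0022 -0.4078]
0.06 [-0.599  -0.2776 -0.0021 -0.4078]
[[189 186 174 247 247 247 247 247 247 247 247 247 247 247 247 247 247 247
  247 247]
 [188 209 247 247 247 247 247 247 247 247 247 247 247 247 247 247 247 247
  247 247]
 [238 247 247 247 247 247 247 247 215 203 200 241 247 247 247 247 247 247
  247 247]
 [247 247 247 247 247 247 247 193 228 247 247 247 246 246 247 247 247 247
  247 247]
 [247 247 247 247 247 247 247 141 152 173 181 177 172 247 247 247 247 247
  247 247]
 [247 247 247 247 247 247 247 247 247 243 243 247 247 247 247 247 247 247
  247 111]
 [247 247 247 247 247 247 247 247 247 247 247 247 247 247 247 247 247 247
  111 112]
 [247 247 247 247 247 247 243  45  42  42  45  38  60 244 247 247 246 110
  112 112]
 [247 247 247 247 247 247  48  44  47  45  46  45  43  45 247 155 113 113
  111 112]
 [247 247 247 247 247 246  46  42  45  46  43  43  49  43  95 110 113 112
  110 112]
 [247 247 247 247 247  42  46  49  44  43  43 
[... 954 characters left out ...]
 148 180
   55  56]
 [ 56  54  56  59  62  44  48  50  46  47  46  50  48  44  48  61  57  55
   54  55]
 [ 54  57  48  69  63  45  44  49  48  49  46  45  48  43  42  63  55  50
   46  54]
 [ 55  53  48  59  64  45  47  50  52  48  43  44  45  48  42  66  55  52
   54  55]
 [ 57  53  54  57  65  40  42  49  48  45  46  48  49  45  42  65  48  55
   56  55]
 [ 51  50  54  54  63  47  44  50  48  48  45  49  49  44  46  65  47  56
   51  53]
 [ 55  47  56  54  64  43  47  47  48  46  48  51  49  47  43  60  49  59
   51  55]
 [ 52  51  56  89  60  42  45  43  49  46  52  49  50  45  39  62  90  59
   50  54]
 [ 49  55  55 145 176  40  43  48  50  49  51  47  50  44  88 174 142  56
   46  48]]
```

Request:
move_arm(
  deltas=[
    [[-0.03, -0.014, 0, -0.04, 1], [-0.08, -0.037, 0, -0.1, 1], [-0.14, -0.065, 0, -0.16, 1], [-0.2, -0.093, 0, -0.22, 1], [-0.26, -0.12, 0, -0.28, 1], [-0.32, -0.148, 0, -0.34, 1], [-0.38, -0.176, 0, -0.408, 1], [-0.44, -0.204, 0, -0.408, 1], [-0.5, -0.232, 0, -0.408, 1], [-0.55, -0.255, 0, -0.408, 1], [-0.58, -0.27, 0, -0.408, 1], [-0.599, -0.278, 0, -0.408, 1]],
  ],
)

```text
clock: 13.3
position: [0.5447, -0.2779, 0.1996]
ee_rot: [-0.002, 0.171, 0.985, -0.0]
contact_force: [0.5, 1.6, -2.1]
width: 0.0111
gripper_force: 49.9
```

Request:
move_arm(
  deltas=[
    [[0, 0, 0, 0, 1], [0, 0, 0, 0, 1], [0, 0, 0, 0, 1]],
  ],
)

```text
clock: 13.6
position: [0.5464, -0.2718, 0.2019]
ee_rot: [-0.001, 0.168, 0.986, 0.001]
contact_force: [0.1, 0.3, -1.6]
width: 0.0114
gripper_force: 49.9
```

```bash
python3 - <<'E'
from h import *
s=manip.get_state();im=manip.get_image('wrist');c=cam('wrist',s)
np.savez('w6.npz',position=s['position'],ee_rot=s['ee_rot'])
cv2.imwrite('pics/w6.png',im[:,:,::-1])
uv=proj(c,[[.4907,-.2537,.097]])[0];print(s['position'],np.degrees(yaw(s)),uv,s['width'],s['qpos'][5])
x0,y0=int(uv[0])-50,int(uv[1])-37;x0=max(x0,0);y0=max(y0,0);print(x0,y0)
cv2.imwrite('pics/w6c.png',cv2.resize(im[y0:y0+75,x0:x0+100,::-1],None,fx=8,fy=8,interpolation=cv2.INTER_CUBIC))
E
```

```text
[ 0.54643219 -0.27181296  0.20191536] 160.62009842199458 [322.90984366 116.36217741] 0.011411396458563691 -1.8089680554710073
272 79
```

View pics/w6c.png

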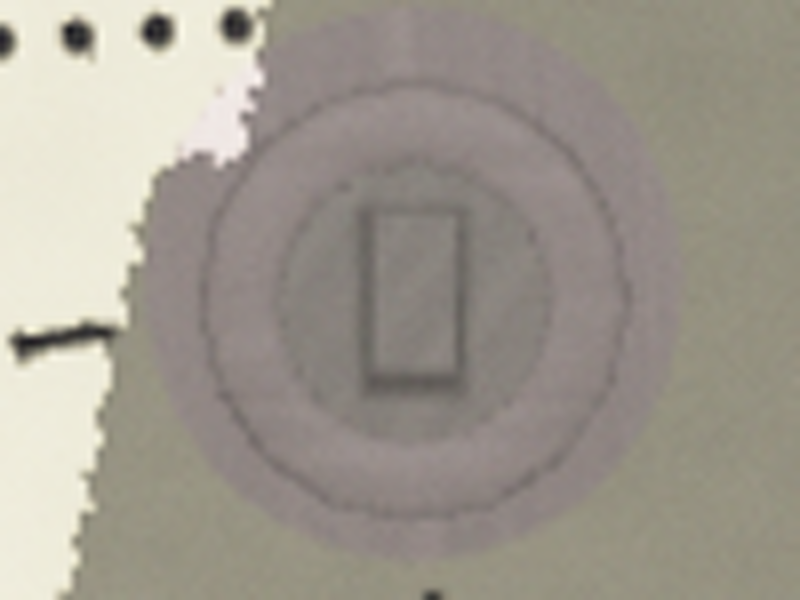

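The slot is now aligned with the tool axes, spanning (362–467, 207–393) in the crop. The rim centre is at about (417,300).

```bash
python3 - <<'E'
from h import *
w=dict(np.load('w6.npz'));c=cam('wrist',w);R=rot(w);p=w['position']
im=cv2.imread('pics/w6.png');g=im.max(2).astype(int)
f=lambda u,v:ray(c,(272-.5+(u+.5)/8,79-.5+(v+.5)/8),.097)
for q in((414,300),(417,300)): X=f(*q);print('slot',X,'tool',R.T@(X-p))
a=f(414,207);b=f(414,393);print(np.linalg.norm(a-b),np.degrees(np.arctan2(*(a-b)[[1,0]])))
# key
print(g[204:234:2,302:348:2])
tz=p[2]+.051+.0
for r in(216,217,218,219): print(r,(R.T@(ray(c,(324.5,r),tz)-p))[0]-.028)
for cc in(310.5,325,339): print(cc,(R.T@(ray(c,(cc,225),tz)-p))[1])
# gradient-based edges
print(np.median(g[204:246,312:338],1).astype(int))
print(np.median(g[224:236,300:350],0).astype(int))
E
```

```text
slot [ 0.49058506 -0.25331155  0.097     ] tool [ 0.05860805 -0.00124196  0.10503328]
slot [ 0.49068656 -0.25302353  0.097     ] tool [ 0.05860788 -0.00093659  0.10503375]
0.018423860865904307 160.54272518438313
[[112 108  99  68  66  21  29  27  29  22  30  30  26  29  31  31  30  31
   85 112 109 108 104]
 [109 110  69  63  64  26  31  33  33  30  31  23  31  29  28  32  23  29
   76 108 107 108 107]
 [109 102  66  66  64  33  32  23  32  27  31  34  33  34  28  26  27  31
   61 111 111 106 106]
 [110  73  67  65  61  32  23  27  33  22  27  26  29  33  33  31  27  30
   56 108 108 108 110]
 [ 63  66  66  68  53  30  35  27  27  29  26  24  31  34  27  25  28  19
   48 107 109 109 107]
 [ 70  66  71  68  42  31  30  29  29  25  33  25  33  27  27  26  31  33
   37 100 107 109 109]
 [ 65  67  66  76  39  35  31  28  37  33  30  35  34  36  34  35  31  26
   22 100  81 100 108]
 [ 68  67  86  99  12  32  36  39  39  40  37  37  42  41  38  38  33  37
   32 145  95  73  73]
 [ 70 103 125 194  26  34  39  39  42  41  38  42  38  39  42  39  39  32
   29 173 144 116  85]
 [ 94 152 222 1
[... 385 characters left out ...]
3 128  31  37  37  43  39  40  39  39  42  39  47  48  43  38
   30 155 129 219 217]
 [132 128 132 126  28  34  41  46  38  40  45  39  45  44  42  44  44  37
   32 108 132 202 130]]
216 0.0012996001353191289
217 0.0008992391837343745
218 0.0004981450828858008
219 9.631581709100903e-05
310.5 -0.005707766404077868
325 -0.00020084345548653762
339 0.005117029736233135
[29 27 30 29 27 28 29 29 27 31 29 29 32 33 37 39 39 39 41 41 41 40 40 41
 41 41 40 41 42 41 40 39 40 40 41 41 40 40 41 40 41 41]
[132 132 155 212 219 218 211 202 160  94  30  35  36  38  37  41  40  40
  40  41  40  43  42  42  41  39  42  41  44  42  42  41  44  40  41  39
  38  34  32  63 150 169 166 179 219 219 213 206 190 189]
```

Request:
move_arm(
  deltas=[
    [[0.03, 0, 0, 0, 1], [0.06, -0.001, 0, 0, 1], [0.072, -0.001, 0, 0, 1], [0.072, -0.001, 0.03, 0, 1], [0.072, -0.001, 0.06, 0, 1], [0.072, -0.001, 0.08, 0, 1], [0.072, -0.001, 0.084, 0, 1], [0.072, -0.001, 0.084, 0, 1], [0.072, -0.001, 0.084, 0, 1], [0.072, -0.001, 0.084, 0, 1]],
  ],
)

```text
clock: 14.65
position: [0.493, -0.2559, 0.1367]
ee_rot: [0.001, 0.169, 0.986, -0.0]
contact_force: [-0.1, -0.2, -0.7]
width: 0.011
gripper_force: 49.9
```

```bash
cat > tg.py <<'E'
from h import *
w=dict(np.load('w6.npz'));T=w['position']+rot(w)@[.0577,-.0007,0]
s=manip.get_state();print(s['clock'],s['position'],np.degrees(yaw(s)),s['contact_force'],s['moment'],s['width'],'target',T[:2],'err mm',(rot(s).T@(T-s['position']))[:2]*1000, togo(s,T,np.radians(160.5))[[0,1,3]])
E
python3 tg.py
```

```text
14.65 [ 0.49301225 -0.25588614  0.13667267] 160.54427713419378 [-0.12944378 -0.16769093 -0.69351133] [-0.02087089 -0.03646456 -0.00768499] 0.011043124904124686 target [ 0.49176935 -0.25332673] err mm [1.86762569 1.96728124] [0.0023 0.0025 0.0004]
```

Request:
move_arm(
  deltas=[
    [[0.002, 0.002, 0.004, 0, 1], [0.002, 0.002, 0.004, 0, 1], [0.002, 0.002, 0.004, 0, 1], [0.002, 0.002, 0.004, 0, 1]],
  ],
)

```text
clock: 15.05
position: [0.4911, -0.2535, 0.1324]
ee_rot: [0.0, 0.169, 0.986, -0.0]
contact_force: [-0.8, 0.1, -1.3]
width: 0.0115
gripper_force: 49.9
```

```bash
python3 tg.py
```

```text
15.05 [ 0.49114069 -0.25353556  0.13240567] 160.5278272010674 [-0.75773699  0.11834234 -1.26550504] [0.05161331 0.00874956 0.04276409] 0.011517133894272278 target [ 0.49176935 -0.25332673] err mm [-0.54044008  0.40581223] [-0.0007  0.0005  0.0002]
```

Request:
move_arm(
  deltas=[
    [[-0.0006, 0.0005, 0, 0, 1], [-0.0006, 0.0005, 0.005, 0, 1], [-0.0006, 0.0005, 0.01, 0, 1], [-0.0006, 0.0005, 0.015, 0, 1], [-0.0006, 0.0005, 0.02, 0, 1], [-0.0006, 0.0005, 0.02, 0, 1]],
  ],
)

```text
clock: 15.65
position: [0.4912, -0.2529, 0.1154]
ee_rot: [-0.001, 0.169, 0.986, 0.0]
contact_force: [0.4, -0.3, -1.3]
width: 0.0111
gripper_force: 49.9
```

```bash
python3 tg.py
```

```text
15.65 [ 0.49120364 -0.25290995  0.1154026 ] 160.5250785571048 [ 0.36609856 -0.33229433 -1.26195947] [ 0.04259968  0.04671772 -0.0159286 ] 0.01114862569536405 target [ 0.49176935 -0.25332673] err mm [-0.53165297 -0.15638083] [-0.0007 -0.0002  0.0002]
```

Request:
move_arm(
  deltas=[
    [[-0.0004, 0, 0.006, 0, 1], [-0.0004, 0, 0.012, 0, 1], [-0.0004, 0, 0.018, 0, 1], [-0.0004, 0, 0.022, 0, 1], [-0.0004, 0, 0.022, 0, 1]],
  ],
)

```text
clock: 16.15
position: [0.4916, -0.2531, 0.098]
ee_rot: [-0.001, 0.169, 0.986, 0.0]
contact_force: [0.2, 0.3, -2.0]
width: 0.0112
gripper_force: 49.9
```

```bash
python3 tg.py
```

```text
16.15 [ 0.49158775 -0.25308897  0.09800645] 160.52469525673115 [ 0.15772422  0.29595201 -2.00471528] [-0.01976849  0.0435007   0.02211659] 0.01116511832524838 target [ 0.49176935 -0.25332673] err mm [-0.11731403 -0.11704883] [-0.0001 -0.0001  0.0002]
```

Going in freely. I'll press the last millimetres until the collar seats.

Request:
move_arm(
  deltas=[
    [[0, 0, 0.003, 0, 1], [0, 0, 0.006, 0, 1], [0, 0, 0.008, 0, 1], [0, 0, 0.009, 0, 1], [0, 0, 0.009, 0, 1]],
  ],
)

```text
clock: 16.65
position: [0.492, -0.2534, 0.0921]
ee_rot: [0.0, 0.169, 0.986, -0.0]
contact_force: [-0.2, 0.8, 3.3]
width: 0.0109
gripper_force: 50.6
```

```bash
python3 tg.py
```

```text
16.65 [ 0.49204235 -0.25335949  0.09207668] 160.53103213234465 [-0.18033612  0.75588138  3.3348182 ] [0.09405313 0.21737687 0.05430702] 0.010942584095432466 target [ 0.49176935 -0.25332673] err mm [ 0.22602091 -0.06342583] [ 0.0003 -0.0001  0.0003]
```

Request:
move_arm(
  deltas=[
    [[0, 0, 0, 0.067, 1], [0, 0, 0, 0.133, 1], [0, 0, 0, 0.2, 1], [0, -0.0005, 0, 0.267, 1], [0, -0.0005, 0, 0.333, 1], [0, -0.0005, 0, 0.4, 1], [0.0005, -0.001, 0, 0.467, 1], [0.0005, -0.001, 0, 0.533, 1], [0.0005, -0.001, 0, 0.6, 1], [0.001, -0.001, 0, 0.64, 1], [0.001, -0.001, 0, 0.68, 1], [0.001, -0.001, 0, 0.68, 1]],
  ],
)

```text
clock: 17.85
position: [0.491, -0.2543, 0.092]
ee_rot: [0.001, 0.772, 0.636, -0.0]
contact_force: [-1.1, -1.0, 3.3]
width: 0.0112
gripper_force: 50.6
```

```bash
python3 tg.py
```

```text
17.85 [ 0.49103183 -0.25429276  0.09204998] 78.95471230972998 [-1.09452817 -0.98088551  3.31540289] [-0.03880528  0.33119311 -0.05400896] 0.01117965258070985 target [ 0.49176935 -0.25332673] err mm [0.9881073  0.60157578] [ 0.0012  0.0008 -0.6795]
```

Request:
move_arm(
  deltas=[
    [[0, 0, 0, 0.03, 1], [0, 0, 0, 0.06, 1], [0, 0, 0, 0.06, 1], [0, 0, 0, 0.06, 1]],
  ],
)

```text
clock: 18.25
position: [0.4909, -0.2542, 0.092]
ee_rot: [0.0, 0.81, 0.587, -0.0]
contact_force: [-1.9, -0.5, 5.2]
width: 0.011
gripper_force: 50.9
```

```bash
python3 tg.py
```

```text
18.25 [ 0.49091305 -0.25423551  0.09203427] 71.87879299268344 [-1.94154466 -0.53222691  5.21099209] [-0.10982651  0.50842363 -0.0619856 ] 0.010963506543470085 target [ 0.49176935 -0.25332673] err mm [1.05287292 0.57311089] [ 1.300e-03  7.000e-04 -7.385e-01]
```

Request:
move_arm(
  deltas=[
    [[0, 0, 0, 0.02, 1], [0, 0, 0, 0.04, 1], [0, 0, 0, 0.04, 1]],
  ],
)

```text
clock: 18.55
position: [0.4909, -0.2541, 0.092]
ee_rot: [0.0, 0.833, 0.553, -0.0]
contact_force: [-2.9, 0.1, 5.8]
width: 0.0112
gripper_force: 51.0
```

```bash
python3 tg.py
```

```text
18.55 [ 0.49085226 -0.25414143  0.09203752] 67.11246149053156 [-2.88133955  0.05153141  5.78973351] [-0.01324972  0.44490738  0.28738164] 0.011211275428978108 target [ 0.49176935 -0.25332673] err mm [1.01739408 0.5525358 ] [1.300e-03 7.000e-04 7.218e-01]
```

Request:
move_arm(
  deltas=[
    [[0, 0, 0, 0.015, 1], [0, 0, 0, 0.025, 1], [0, 0, 0, 0.025, 1]],
  ],
)

```text
clock: 18.85
position: [0.4908, -0.2541, 0.0921]
ee_rot: [0.0, 0.847, 0.531, -0.0]
contact_force: [-2.2, 1.1, 5.5]
width: 0.0112
gripper_force: 52.0
```

```bash
python3 tg.py
```

```text
18.85 [ 0.49084783 -0.2540544   0.09205756] 64.20753465693885 [-2.15761113  1.11333902  5.51002624] [0.11796363 0.48262235 0.74623423] 0.011240949132422991 target [ 0.49176935 -0.25332673] err mm [0.95886024 0.5356128 ] [0.0012 0.0007 0.6976]
```

The stop is clearly felt (0.75 N m). I'll relax the twist slightly, open and rise straight up.

Request:
move_arm(
  deltas=[
    [[0, 0, 0, -0.03, 1], [0, 0, 0, -0.03, 1], [0, 0, 0, -0.03, 0.4], [0, 0, 0, -0.03, 0.2], [0, 0, 0, -0.03, 0.2], [0, 0, -0.02, -0.03, 0.2], [0, 0, -0.06, -0.03, 0.2], [0, 0, -0.12, -0.03, 0.2], [0, 0, -0.18, -0.03, 0.2], [-0.08, 0, -0.2, -0.03, 0.2], [-0.08, 0, -0.2, -0.03, 0.2], [-0.08, 0, -0.2, -0.03, 0.2]],
  ],
)

```text
clock: 20.05
position: [0.4623, -0.3133, 0.2518]
ee_rot: [0.001, 0.832, 0.555, 0.0]
contact_force: [-0.2, -0.4, 0.4]
width: 0.0342
gripper_force: 0.0
```

```bash
python3 - <<'E'
from h import *
s=manip.get_state();im=manip.get_image('wrist');c=cam('wrist',s);cv2.imwrite('pics/w7.png',im[:,:,::-1])
print(s['position'],s['contact_force'],s['width'])
uv=proj(c,[[.4907,-.2535,.143],[.4907,-.2535,.103],[.458,-.155,.137]]);print(uv)
for k in(0,2):
    u,v=uv[k].astype(int);g=im.max(2);print(g[max(v-44,0):v+44:4,max(u-44,0):u+44:4])
# handle orientation
u,v=uv[0].astype(int);m=np.zeros(g.shape,np.uint8);m[max(v-50,0):v+50,u-50:u+50]=(g<85)[max(v-50,0):v+50,u-50:u+50]
n,lab,st,ce=cv2.connectedComponentsWithStats(m);i=lab[v,u];print(i,st[i],ce[i])
if i: 
    r=cv2.minAreaRect(np.argwhere(lab==i)[:,::-1].astype(np.float32));b=[ray(c,p,.143) for p in cv2.boxPoints(r)]
    print(r,np.mean(b,0),[(np.degrees(np.arctan2(*(b[k+1]-b[k])[[1,0]])),np.linalg.norm(b[k+1]-b[k])) for k in(0,1)])
E
```

```text
[ 0.46230474 -0.3132786   0.2517646 ] [-0.20988601 -0.36341051  0.44776393] 0.034174123970828585
[[ 3.28188109e+02  1.05688244e+02]
 [ 3.27613527e+02  1.04962427e+02]
 [ 2.39720940e+02 -1.42711950e-01]]
[[234 235 233 234 234 236 236 235 235 235 234 235 234 235 235 237 236 236
  235 236 237 236]
 [236 236 235 237 223 235 235 236 236 235 236 237 235 236 235 235 237 237
  235 237 236 237]
 [144 236 237 150 148 145 144 216 227 236 222 219 230 235 235 235 235 236
  236 236 236 235]
 [145 145 225 143 145 145 146 146 147 127  33  54  30 236 236 236 237 236
  236 235 238 235]
 [145 148 147 145 142 143 145 147 147 106  32  34  32 224 234 235 235 236
  237 236 238 236]
 [145 148 146 146 147 146 144 145 144 114  29  30  33 142 143 144 147 176
  237 237 236 235]
 [143 147 144 144 144 146 147 143 138 137  35  35  36 150 134 147 146 150
  152 226 236 235]
 [145 147 145 146 148 145 145 136 147 133  32  32  38 148 152 139 144 144
  150 150 149 148]
 [145 146 147 148 147 145 128 146 149 128  28  36  32 136 138 149 130 144
  151 151 147 151]
 [143 147 147 145 143 141 146 146 135 126  31  26  33 113 13
[... 1803 characters left out ...]
 62  74  73  62  73  68  66 151 238 239 238 240 238 240 240 240 240 242
  243 239 238 238]
 [ 75  65  65  66  68  67  68  67 231 240 239 239 239 240 239 239 239 240
  236 226 239 240]
 [ 66  65  69  69  65  81  66  63  71 228 239 240 239 240 239 240 241 230
  139 147 146 144]
 [ 64  68  65  67  68  67  66  67  76 113 108 231 239 240 239 238 145 147
  147 145 144 146]]
1 [320  70  17  73 989] [328.57128413 104.66026289]
((328.7433776855469, 106.09810638427734), (72.19266510009766, 14.768656730651855), 87.51044464111328) [ 0.49070237 -0.25478255  0.143     ] [(np.float64(-20.315599492847504), np.float64(0.011733345814739221)), (np.float64(-109.49283439364261), np.float64(0.05708145840683001))]
```

The key stands upright and home, turned about 94° (stop plus play). The cover is still aside and the arm is clear.

```bash
python3 -c "
from rig import manip
print(manip.sign_off())"
```

```text
the job is handed in; nothing more can be done
None
```

I handed the job in at about 20 s. The cover is swung to its stop, the flat key is home in the cylinder, turned clockwise until I felt the stop, and let go of. The other keys, the jar and the stapler were not touched on purpose but not re-measured, and no verdict came back.

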